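Feed the sled under the hold-down spring of the slat jig

TASK

Put your closed fingertips on the black rubber pad of the wooden sled, press it down hard, and, keeping it pressed, slide the sled along its channel so its nose passes under the steel leaf spring and comes to rest against the yellow stop; then lift off. Only push from above: do not grasp or lift the sled, do not touch the spring with the fingers, and leave the other things on the bench where they are.

Things in the scene. Friction and masses are not known exactly. Their poses are not given: they have to be found in the camera images.
- jig: Slat jig screwed to the bench: wooden base 350 x 120 x 12 mm, straight channel between two dark rails (tops 28 mm above the bench, 62 mm apart), red gantry across it (x = 52 to 72 mm, 120 mm wide, crossbar 54 to 66 mm above the bench), yellow stop at one end. Origin: centre of its underside, on the bench. x runs along the channel to the stop (feed direction), z up. Place and angle vary.
- stop_face (a point): Centre of the yellow stop's face, which looks back along the channel (jig frame 160, 0, 24 mm). The stop's top is 36 mm above the bench.
- bed: White slick laminate plate, the channel's floor, 334 x 62 x 6 mm, its top 18 mm above the bench. Origin: on its underside at the jig's centre. Friction sled on bed about 0.25.
- leaf: Steel leaf spring 34 mm wide, 63 mm long, sloping down in the feed direction from its hinge under the crossbar (origin; jig frame 65, 0, 50 mm) to a brass shoe 59 mm on, at rest 5 mm above the bed. The 12 mm sled must wedge it up; its nose meets it at about jig x = 110 mm. It presses with about 7 N and resists the sled with about 4 to 10 N, most while wedging in.
- sled: The loose feed sled lying flat in the channel: pale wood board 180 x 58 x 12 mm, about 0.27 kg with its pad. Origin: centre of its underside (18 mm above the bench); x points along the channel to its nose, z up. It starts with its nose 80 to 110 mm short of the stop, just before the spring.
- sled_nose (a point): Middle of the sled's leading end face (sled frame 90, 0, 6 mm). It touches the stop when its distance to point stop_face, along the jig's x, is zero.
- pad_top (a point): Centre of the top of the black rubber pad on the sled's rear, 62 mm behind its centre, 40 mm along the channel by 44 mm across, 46 mm above the bench when free. Sprung: starts to sink at 6 N, 1 mm per 1.2 N, bottoms 10 mm down at 18 N. Friction on fingertips about 1.2: under about 10 N they slip when the nose meets the spring; pressed 7 to 10 mm down they drive the sled well.
- glue: White glue bottle with green cap, 56 mm diameter, 140 mm tall, origin at the centre of its base; stands beside the jig. Leave alone.
- spare_slat: Loose pale wood slat 160 x 32 x 12 mm lying beside the jig, origin at the centre of its underside, x along it. Leave alone.
- screwdriver: Screwdriver with orange handle lying beside the jig, x along it. Leave alone.
- handscrew: Wooden hand-screw clamp, two jaws 200 x 35 x 35 mm with steel spindles, lying on the bench, origin at the centre of its underside. Leave alone.
- discs: Stack of red sanding discs, 125 mm diameter, 12 mm high, origin at the centre of its underside. Leave alone.
- tape: Yellow and black tape measure, 65 x 36 x 62 mm, origin at the centre of its underside. Leave alone.
- tin: Open steel tin, about 90 mm diameter, 110 mm high, origin at the centre of its base. Leave alone.
Things that resemble listed ones, but are neither listed nor needed, are in the scene too. What is shaped like the sled but turquoise is not meant.

How it is judged:
By the outcome, as a careful person would: the job done as asked, in the order asked, and still so for the second after the job is handed in, with the robot touching nothing.
It also fails if it takes over 42 s, if anything falls off the work surface, if the arm or the gripper's body presses on something with over 40 N, if the wrist force passes 120 N, or if a joint passes its speed limit or range.

ROBOT

A 6-joint arm with a two-finger parallel gripper is mounted at the origin on the work surface. World frame = base frame: x ahead of the robot, y to its left, z up, the work surface at z = 0. Lengths are in m, angles in rad, forces in N, time in s.
With the tool pointing down it reaches from about 0.3 to 0.775 m from the base axis. Payload 14.6 kg.
Tool frame: the origin (TCP) lies at the very end of the fingers, on their centre line; the grasp point (between the pads) lies 19 mm behind it; z points along the fingers, y is the direction in which the jaws open and shut (so a half turn about z gives the same grasp; the last joint's range is limited). The gripper opens to 94 mm and grips with 3 to 60 N. Pads are 16 mm wide; open, the fingers measure 119 mm over their backs; the gripper's body (75 mm by 177 mm) begins 78 mm behind the grasp point.
Start: joints at [1.141, 0.3, 1.521, -0, 1.321, -0.067], TCP at [0.195, 0.514, 0.205] pointing down, gripper open.
Joint ranges: [-3.03, 3.03], [-0.79, 2.21], [0.23, 2.52], [-1.04, 4.18], [0, 3.07], [-2.55, 2.55]. Speed limits (rad/s): [2.22, 2.22, 2.57, 3.14, 3.14, 3.14].

INTERFACE

Orientations are given as [roll, pitch, yaw] about the fixed x, y, z axes, in that order (R = Rz(yaw) Ry(pitch) Rx(roll)).
In Python, from station import status, camera, ctrl gives the robot as it stands. The module is installed in compiled form; this text tells all that it offers.
- The arm moves only by the shell command python3 -m jog 'ROWS' [FORCE]. ROWS is JSON, a list of rows, each a list of 7 numbers: the shift along the tool's x, y, z each as a share of 1000 mm, from -1 to 1, then the turn, a rotation vector about the tool's x, y, z each as a share of pi/2 rad, from -1 to 1, then the opening, from -1 (shut) to 1 (fully open), so that 0 is half open. A call has 1 to 20 rows; each row is the pose to reach, as a shift and turn from the pose measured when the call began, along the tool's axes at that moment; what a row does not reach only later rows make up. A row lasts 1/10 s, in which the tool goes at most 50 mm and 8.59 degrees, less where a joint would pass 70% of its speed; a pose out of reach is approached as far as the arm can. A call with a number of a shift or a turn outside -1 to 1 is refused whole. A call with a gripper value outside its range is refused whole. The fingers move at their own pace and stop on an object; FORCE is the grip in N (left out, the last holds). Time passes only in rows, so rows that repeat a pose let the fingers close. It gives the time, the measured TCP pose, the force and the opening at its end, in the units of the state.
- status.get_obs(): the state, without advancing time (a new reading comes with each control period).
- camera(name): name is "side" or "top"; returns a dict with "image" (384x512x3 uint8, red, green, blue), "fx", "fy", "cx", "cy" (pixels), "world_from_camera" (4x4, takes a point from camera to world coordinates). Camera axes: x right, y down, z forward; pixel columns grow to the right and rows downward; lengths in m; the calibration is good to about 2 mm. A picture is of the moment at which its call begins. There is no depth.
- ctrl.hand_in(): hands the job in, once; it reports no verdict.
The state is a dict: "time_s": time; "qpos": joint angles; "joint_vel": joint speeds; "tau": joint torques, N m; "ee_pos": TCP position; "eef_rot": TCP orientation; "force": force on the tool from outside, world axes, zero at the start; "moment": the same for the moment, N m; "grip_width": finger opening in m.
Only numpy, scipy, OpenCV 4.12 (cv2) and the standard library are available. Lean on these libraries where they do the work, as an engineer would, in place of code of your own. Each camera call takes 0.05 s, during which the arm holds its last target.

## Working session

There is one attempt and no reset: what is moved stays moved. The work goes in short steps, Python scripts to look and compute and a shell command to move; the robot and the scene stay as the last step left them, time stands still between calls to the robot, and variables do not carry over. Pictures are saved under pics/ and viewed, and the job is handed in when it is done.

```bash
mkdir -p pics
python3 - <<'E'
from station import status,camera
import cv2,numpy as np
print(status.get_obs())
for n in("top","side"):
    c=camera(n);cv2.imwrite(f"pics/{n}1.png",c["image"][:,:,::-1])
    print(n,c["fx"],c["cx"],c["cy"],np.round(c["world_from_camera"],4).tolist())
E
```

```text
{'time_s': 0.0, 'qpos': array([ 1.14143804e+00,  3.00511213e-01,  1.52159663e+00, -3.65964468e-05,
        1.32069243e+00, -6.65831245e-02]), 'joint_vel': array([ 0.00022045,  0.00084638, -0.00108061, -0.00109073,  0.00075973,
        0.00093663]), 'tau': array([ 8.68230163e-04, -5.31795430e+01, -3.52741170e+01,  7.08779809e-02,
        2.43610900e-02, -6.57323335e-05]), 'ee_pos': array([0.19506942, 0.51395733, 0.20485775]), 'eef_rot': array([-3.14038535e+00, -4.49794458e-05,  2.77882655e+00]), 'force': array([-0.99896833, -0.49159643, -0.37249059]), 'moment': array([ 0.02305468,  0.05036147, -0.0064517 ]), 'grip_width': 0.09382459586417446}
top 436.4826504461382 257.64451299519004 191.5007844932754 [[0.021, -0.9951, 0.0965, 0.4081], [-0.9998, -0.0216, -0.0049, -0.0293], [0.007, -0.0964, -0.9953, 1.4358], [0.0, 0.0, 0.0, 1.0]]
side 422.40932066335967 259.72181328241066 192.48630618786638 [[0.8416, -0.4141, 0.3467, -0.019], [-0.5401, -0.6396, 0.5471, -0.8756], [-0.0048, -0.6477, -0.7619, 1.2525], [0.0, 0.0, 0.0, 1.0]]
```

View pics/top1.png

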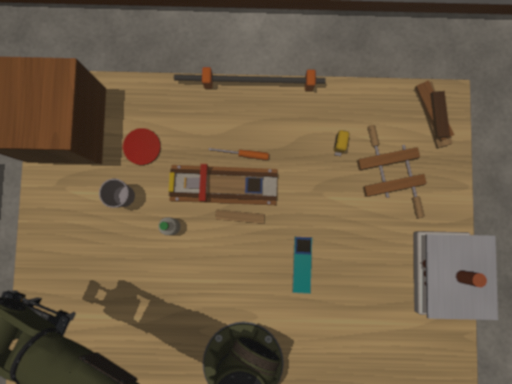

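View pics/side1.png

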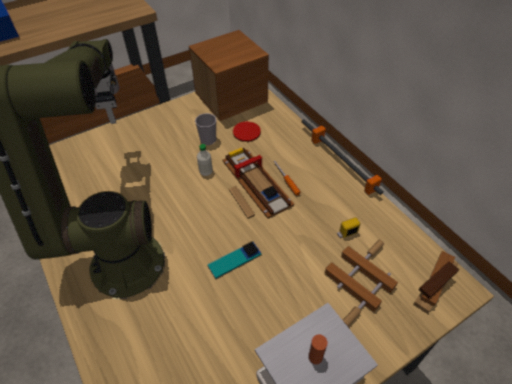

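The top view shows the jig at columns 168–278, rows 165–205. The yellow stop is at its left end (172,183), the red gantry at column 205 and the black pad near (255,185). The turquoise decoy is at (303,265). I'll zoom in next.

Run:
```python
import cv2
a=cv2.imread("pics/top1.png")[155:215,160:290]
cv2.imwrite("pics/topz.png",cv2.resize(a,None,fx=6,fy=6,interpolation=cv2.INTER_CUBIC))
a=cv2.imread("pics/side1.png")[135:225,215:305]
cv2.imwrite("pics/sidez.png",cv2.resize(a,None,fx=6,fy=6,interpolation=cv2.INTER_CUBIC))
```

```text
(no output)
```

View pics/topz.png

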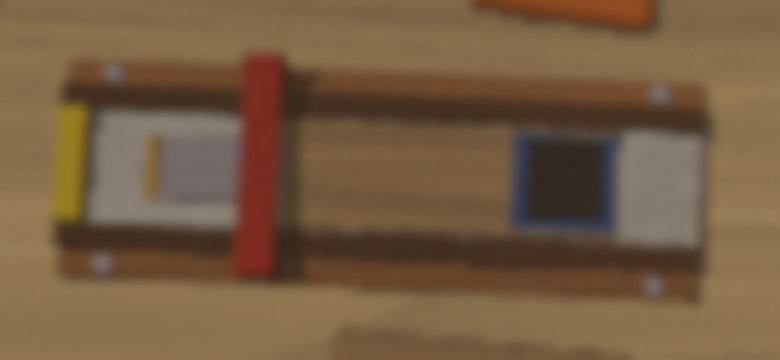

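View pics/sidez.png

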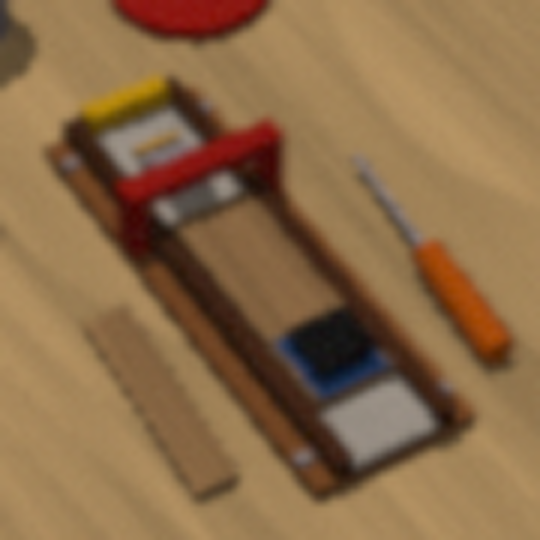

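```bash
cat > h.py <<'E'
import numpy as np,cv2
def cast(c,uv,z):
    uv=np.atleast_2d(np.asarray(uv,float));T=c["world_from_camera"]
    d=np.c_[(uv[:,0]-c["cx"])/c["fx"],(uv[:,1]-c["cy"])/c["fy"],np.ones(len(uv))]@T[:3,:3].T
    return T[:3,3]+d*((z-T[2,3])/d[:,2])[:,None]
def blob(m,roi):
    x0,x1,y0,y1=roi;k=np.zeros(m.shape,np.uint8);k[y0:y1,x0:x1]=m[y0:y1,x0:x1]
    n,l,s,ce=cv2.connectedComponentsWithStats(k);i=1+np.argmax(s[1:,4])
    return ce[i],s[i],(l==i)
E
python3 - <<'E'
from station import status,camera
from h import *
np.set_printoptions(precision=4,suppress=True)
t=camera("top");s=camera("side")
for n,c,roi in(("top",t,(165,282,160,210)),("side",s,(222,300,145,220))):
    im=c["image"].astype(int);r,g,b=im[...,0],im[...,1],im[...,2]
    hsv=cv2.cvtColor(c["image"],cv2.COLOR_RGB2HSV)
    H,S,V=hsv[...,0],hsv[...,1],hsv[...,2]
    yel=((H>20)&(H<33)&(S>170)&(V>90)).astype(np.uint8)
    red=(((H<5)|(H>174))&(S>150)&(V>60)).astype(np.uint8)
    r2=(245,268,172,200) if n=="top" else (258,285,182,205)
    pad=((V<70)&(r-b<25)&(r-b>-25)).astype(np.uint8)
    bl=((b>r+8)&(b>g)&(S>60)).astype(np.uint8)
    for nm,m,ro,z in(("yel",yel,roi,.036),("red",red,roi,.066),("pad",pad,r2,.046),("padblue",bl|pad,r2,.033)):
        ce,st,l=blob(m,ro)
        rc=cv2.minAreaRect(np.argwhere(l)[:,::-1].astype(np.float32))
        print(n,nm,ce,st,cast(c,ce,z)[0],"rect",rc,cast(c,rc[0],z)[0])
# top hand-picked base corners etc (zoom px)
z=lambda p:np.array(p)/6.+[159.6,154.6]
for nm,p,h in(("base corners",[(70,60),(58,277),(706,85),(698,302)],.012),("screws",[(114,72),(101,264),(658,94),(652,287)],.012),
  ("stop face top edge mid",[(88,103),(83,221)],.036),("pad corners",[(529,140),(612,142),(608,222),(526,221)],.046),("sled rear",[(617,132),(613,243)],.03)):
    print(nm,cast(t,z(p),h)[:,:2].tolist())
E
```

```text
top yel [171.1341 181.5976] [169 172   5  20  82] [0.5699 0.2434 0.036 ] rect ((171.0, 181.5), (19.0, 4.0), 90.0) [0.5702 0.2438 0.036 ]
top red [202.5763 182.4972] [199 165   7  36 177] [0.5657 0.1383 0.066 ] rect ((202.36492919921875, 182.47113037109375), (5.585142135620117, 35.14552688598633), 2.6025619506835938) [0.5658 0.139  0.066 ]
top pad [253.6702 184.5707] [247 178  14  14 191] [ 0.5649 -0.023   0.046 ] rect ((253.5, 184.5), (13.0, 13.0), 90.0) [ 0.5651 -0.0224  0.046 ]
top padblue [253.3462 184.5913] [246 178  16  15 208] [ 0.5663 -0.0219  0.033 ] rect ((253.5, 185.0), (14.0, 15.0), 90.0) [ 0.565  -0.0224  0.033 ]
side yel [235.5667 151.6333] [229 148  14   8  60] [0.5703 0.2378 0.036 ] rect ((235.56898498535156, 151.67239379882812), (4.270992755889893, 13.92715072631836), 68.19859313964844) [0.5701 0.2376 0.036 ]
side red [246.454 163.589] [234 156  27  22 163] [0.5574 0.1295 0.066 ] rect ((247.89968872070312, 165.21353149414062), (12.142853736877441, 29.722808837890625), 64.98310089111328) [0.5575 0.1189 0.066 ]
side pad [270.2885 191.6058] [263 186  16  12 104] [ 0.5656
[... 431 characters left out ...]
093246628, 0.2515913388346019], [0.6228402405496747, -0.09940968222534331], [0.5033921085092987, -0.09703933514948371]]
screws [[0.6228824542693858, 0.22548553242619918], [0.5171446464721992, 0.22849668469679713], [0.6172716947414874, -0.07314261217667156], [0.5110418176746214, -0.07182880746397917]]
stop face top edge mid [[0.6020947604202571, 0.23452652213603242], [0.5382174751365676, 0.23468954461815678]]
pad corners [[0.5859350235570014, -0.0035789699578480973], [0.585828760255495, -0.04797403233079026], [0.542809676723962, -0.04670618567070926], [0.5423980834372104, -0.0029884789912870448]]
sled rear [[0.5933852951166352, -0.0507845783172312], [0.5330508050713114, -0.04983107033856853]]
```

Both views agree: the pad's top centre is at about (0.5645, -0.025). The feed direction is (0.018, 1.0) and the nose-to-stop gap is about 108 mm. First move is above the pad with the fingers shut and aligned.

```bash
python3 -m jog '[[-0.537,-0.373,0,0,0,-0.219,-1],[-0.537,-0.373,0,0,0,-0.219,-1],[-0.537,-0.373,0,0,0,-0.219,-1],[-0.537,-0.373,0,0,0,-0.219,-1],[-0.537,-0.373,0,0,0,-0.219,-1],[-0.537,-0.373,0,0,0,-0.219,-1],[-0.537,-0.373,0,0,0,-0.219,-1],[-0.537,-0.373,0,0,0,-0.219,-1],[-0.537,-0.373,0,0,0,-0.219,-1],[-0.537,-0.373,0,0,0,-0.219,-1],[-0.537,-0.373,0,0,0,-0.219,-1],[-0.537,-0.373,0,0,0,-0.219,-1],[-0.537,-0.373,0,0,0,-0.219,-1],[-0.537,-0.373,0,0,0,-0.219,-1],[-0.537,-0.373,0,0,0,-0.219,-1],[-0.537,-0.373,0,0,0,-0.219,-1],[-0.537,-0.373,0,0,0,-0.219,-1],[-0.537,-0.373,0,0,0,-0.219,-1],[-0.537,-0.373,0,0,0,-0.219,-1],[-0.537,-0.373,0,0,0,-0.219,-1]]' 40; python3 -c "
from station import status;print(status.get_obs())"
```

```text
time_s: 2.2
ee_pos: [0.5647, -0.0248, 0.2055]
eef_rot: [-3.141, -0.0, 3.123]
force: [0.2, 0.5, 0.2]
grip_width: 0.0007
{'time_s': 2.2, 'qpos': array([-1.08361097e-01,  3.33861933e-01,  1.47630918e+00, -6.43579657e-04,
        1.33139780e+00, -1.66081532e+00]), 'joint_vel': array([-0.00482381,  0.00368107, -0.00270045, -0.00125724,  0.00096817,
       -0.00054235]), 'tau': array([ 1.48358303e-01, -5.52991962e+01, -3.53370094e+01, -2.01352593e-02,
        7.38266925e-02,  4.54785957e-03]), 'ee_pos': array([ 0.56468885, -0.0247852 ,  0.20550843]), 'eef_rot': array([-3.14096783e+00, -3.26091652e-05,  3.12340313e+00]), 'force': array([0.18229094, 0.51847433, 0.24932988]), 'moment': array([ 0.02973823,  0.06967698, -0.06105027]), 'grip_width': 0.0006798633213766566}
```

```bash
python3 -m jog '[[0,0,0.05,0,0,0,-1],[0,0,0.09,0,0,0,-1],[0,0,0.12,0,0,0,-1],[0,0,0.14,0,0,0,-1],[0,0,0.15,0,0,0,-1],[0,0,0.15,0,0,0,-1],[0,0,0.15,0,0,0,-1],[0,0,0.15,0,0,0,-1]]' 40
python3 - <<'E'
from station import camera
import cv2
for n,(x0,x1,y0,y1) in(("top",(160,300,140,230)),("side",(215,315,120,220))):
    a=camera(n)["image"][y0:y1,x0:x1,::-1]
    cv2.imwrite(f"pics/{n}2.png",cv2.resize(a,None,fx=5,fy=5,interpolation=cv2.INTER_CUBIC))
E
```

```text
time_s: 3.0
ee_pos: [0.5653, -0.0249, 0.0568]
eef_rot: [-3.141, 0.002, 3.124]
force: [0.0, -0.5, 0.3]
grip_width: 0.0006
```

View pics/side2.png

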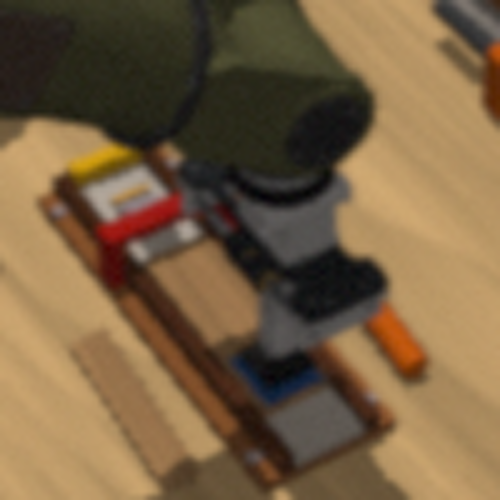

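View pics/top2.png

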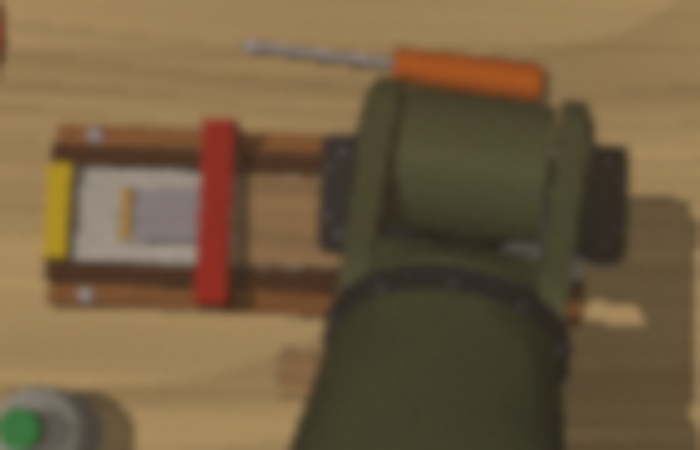

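The side view shows the closed fingertips right above the black pad, at about (280,360) in the crop. I'll press down and read the force.

```bash
python3 -m jog '[[0,0,0.006,0,0,0,-1],[0,0,0.010,0,0,0,-1],[0,0,0.013,0,0,0,-1],[0,0,0.015,0,0,0,-1],[0,0,0.017,0,0,0,-1],[0,0,0.018,0,0,0,-1],[0,0,0.019,0,0,0,-1],[0,0,0.019,0,0,0,-1],[0,0,0.019,0,0,0,-1]]' 40
```

```text
time_s: 4.0
ee_pos: [0.5657, -0.025, 0.0387]
eef_rot: [-3.141, 0.003, 3.123]
force: [-3.7, 0.0, 14.4]
grip_width: 0.0005
```

```bash
python3 -m jog '[[0.001,0,0.001,0,0,0,-1],[0.001,0,0.0015,0,0,0,-1],[0.001,0.001,0.0015,0,0,0,-1],[0.001,0.003,0.0015,0,0,0,-1],[0.001,0.006,0.0015,0,0,0,-1],[0.001,0.009,0.0015,0,0,0,-1],[0.001,0.012,0.0015,0,0,0,-1],[0.001,0.015,0.0015,0,0,0,-1],[0.001,0.018,0.0015,0,0,0,-1],[0.001,0.02,0.0015,0,0,0,-1],[0.001,0.02,0.0015,0,0,0,-1]]' 40
python3 - <<'E'
from station import camera
import cv2
for n,(x0,x1,y0,y1) in(("top",(160,300,140,230)),("side",(215,315,120,220))):
    a=camera(n)["image"][y0:y1,x0:x1,::-1]
    cv2.imwrite(f"pics/{n}3.png",cv2.resize(a,None,fx=5,fy=5,interpolation=cv2.INTER_CUBIC))
E
```

```text
time_s: 5.1
ee_pos: [0.5665, -0.0053, 0.0387]
eef_rot: [-3.14, 0.007, 3.124]
force: [0.2, -1.2, 15.7]
grip_width: 0.0004
```

View pics/side3.png

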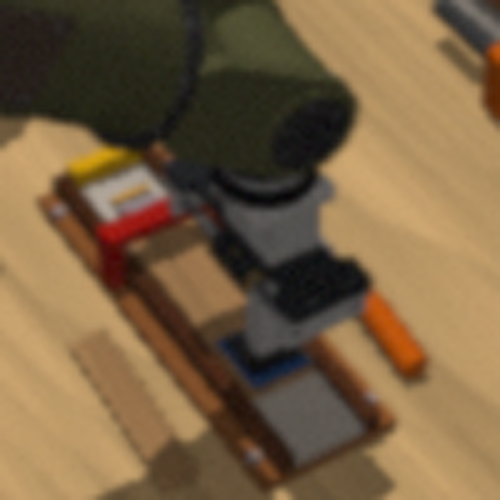

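The sled followed the fingers without slipping (pad and fingers moved together, near (262,355) in the crop). Next I push it under the spring with slightly more pressure.

```bash
python3 -m jog '[[0.001,0,0.003,0,0,0,-1],[0.001,0.002,0.003,0,0,0,-1],[0.001,0.006,0.003,0,0,0,-1],[0.001,0.01,0.003,0,0,0,-1],[0.001,0.014,0.003,0,0,0,-1],[0.001,0.018,0.003,0,0,0,-1],[0.001,0.022,0.003,0,0,0,-1],[0.001,0.026,0.003,0,0,0,-1],[0.001,0.03,0.003,0,0,0,-1],[0.001,0.034,0.003,0,0,0,-1],[0.001,0.038,0.003,0,0,0,-1],[0.001,0.042,0.003,0,0,0,-1],[0.001,0.046,0.003,0,0,0,-1],[0.001,0.05,0.003,0,0,0,-1],[0.001,0.05,0.003,0,0,0,-1]]' 40
python3 - <<'E'
from station import camera
import cv2
for n,(x0,x1,y0,y1) in(("top",(160,300,140,230)),("side",(215,315,120,220))):
    a=camera(n)["image"][y0:y1,x0:x1,::-1]
    cv2.imwrite(f"pics/{n}4.png",cv2.resize(a,None,fx=5,fy=5,interpolation=cv2.INTER_CUBIC))
E
```

```text
time_s: 6.7
ee_pos: [0.568, 0.0438, 0.0374]
eef_rot: [-3.139, 0.011, 3.124]
force: [0.0, -6.4, 16.2]
grip_width: 0.0004
```

View pics/side4.png

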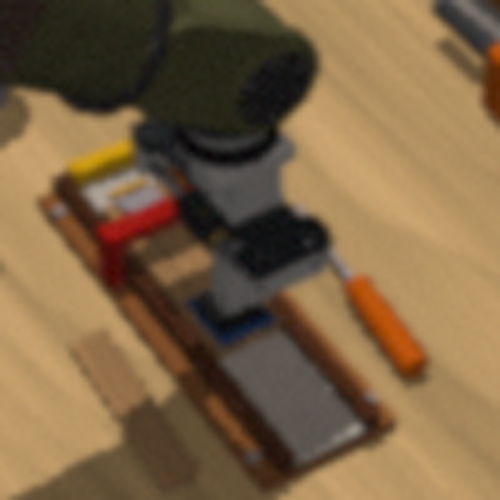

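View pics/top4.png

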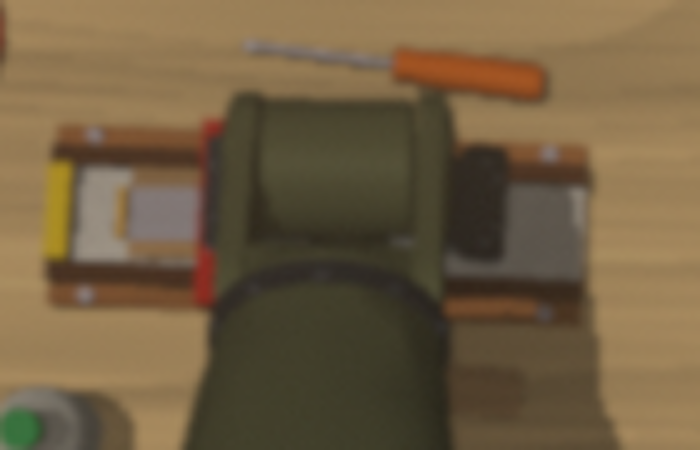

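The nose is under the leaf at about (132,210) in the top crop. Fingers and pad still move together, at 16 N down with 6 N resisting. I'll keep going.

```bash
python3 -m jog '[[0.001,0.001,0.003,0,0.003,0,-1],[0.002,0.004,0.003,0,0.006,0,-1],[0.002,0.007,0.003,0,0.007,0,-1],[0.002,0.01,0.003,0,0.007,0,-1],[0.002,0.013,0.003,0,0.007,0,-1],[0.002,0.016,0.003,0,0.007,0,-1],[0.002,0.019,0.003,0,0.007,0,-1],[0.002,0.022,0.003,0,0.007,0,-1],[0.002,0.025,0.003,0,0.007,0,-1],[0.002,0.028,0.003,0,0.007,0,-1],[0.002,0.03,0.003,0,0.007,0,-1],[0.002,0.03,0.003,0,0.007,0,-1]]' 40
python3 - <<'E'
from station import camera
import cv2
for n,(x0,x1,y0,y1) in(("top",(160,300,140,230)),("side",(215,315,120,220))):
    a=camera(n)["image"][y0:y1,x0:x1,::-1]
    cv2.imwrite(f"pics/{n}5.png",cv2.resize(a,None,fx=5,fy=5,interpolation=cv2.INTER_CUBIC))
E
```

```text
time_s: 8.0
ee_pos: [0.5683, 0.0729, 0.0363]
eef_rot: [-3.138, 0.004, 3.123]
force: [-0.3, -7.5, 18.3]
grip_width: 0.0003
```

View pics/side5.png

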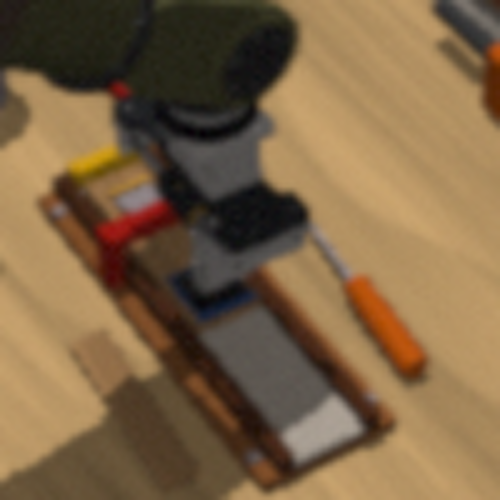

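View pics/top5.png

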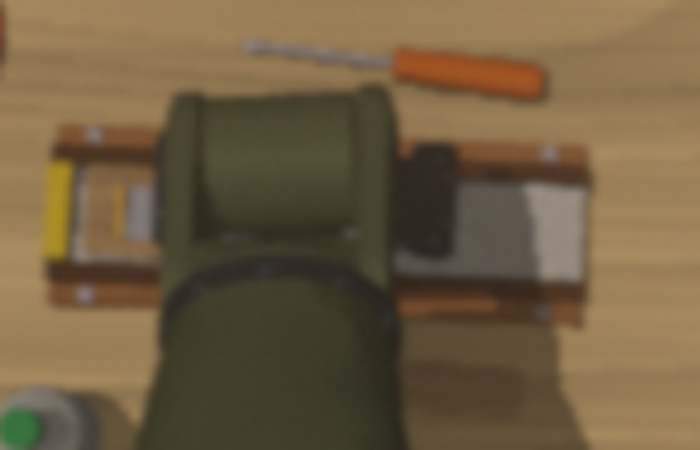

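The nose has passed the brass shoe, and a thin white strip (columns 76–86) remains before the stop. I'll close the gap slowly and watch the feed force.

```bash
python3 -m jog '[[0.001,0.002,0.0025,0,0.003,0,-1],[0.001,0.004,0.0025,0,0.003,0,-1],[0.001,0.006,0.0025,0,0.003,0,-1],[0.001,0.007,0.0025,0,0.003,0,-1],[0.001,0.008,0.0025,0,0.003,0,-1],[0.001,0.009,0.0025,0,0.003,0,-1],[0.001,0.01,0.0025,0,0.003,0,-1],[0.001,0.01,0.0025,0,0.003,0,-1]]' 40
```

```text
time_s: 8.9
ee_pos: [0.5692, 0.0816, 0.0361]
eef_rot: [-3.136, 0.004, 3.123]
force: [-2.4, -12.0, 23.2]
grip_width: 0.0001
```

```bash
python3 -m jog '[[0.001,0.002,0.001,0,0.002,0,-1],[0.001,0.003,0.001,0,0.002,0,-1],[0.001,0.004,0.001,0,0.002,0,-1],[0.001,0.004,0.001,0,0.002,0,-1]]' 40
python3 - <<'E'
from station import camera
import cv2
for n,(x0,x1,y0,y1) in(("top",(160,300,140,230)),("side",(215,315,120,220))):
    a=camera(n)["image"][y0:y1,x0:x1,::-1]
    cv2.imwrite(f"pics/{n}6.png",cv2.resize(a,None,fx=5,fy=5,interpolation=cv2.INTER_CUBIC))
E
```

```text
time_s: 9.3
ee_pos: [0.5693, 0.0836, 0.0366]
eef_rot: [-3.133, 0.003, 3.123]
force: [-3.8, -16.2, 17.0]
grip_width: 0.0004
```

View pics/top6.png

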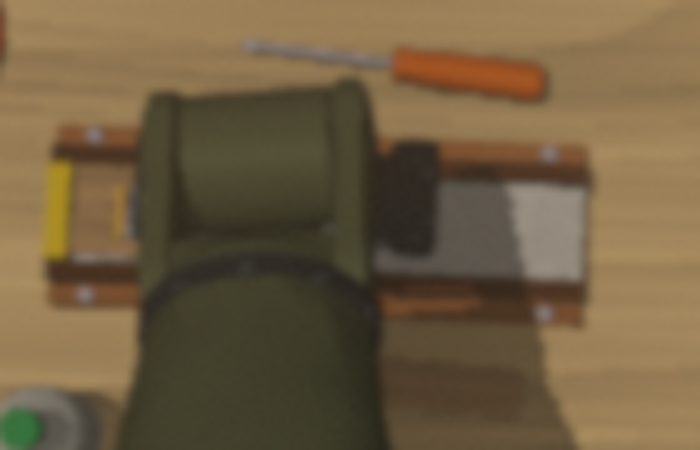

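View pics/side6.png

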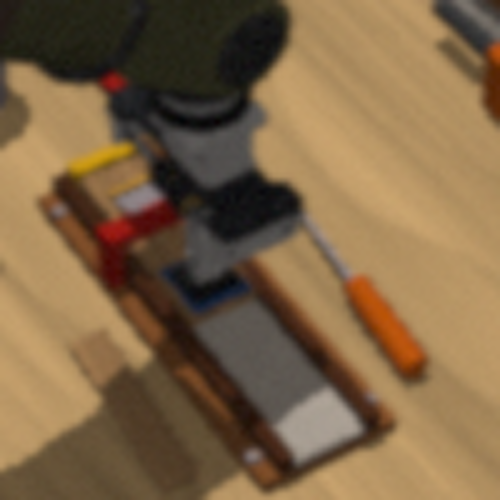

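The feed force rose from 7.5 to 16 N and the sled stopped after about 108 mm. No white strip is left at the stop, so the nose is against it. Now lifting straight off and retreating up.

```bash
python3 -m jog '[[0,0.001,-0.001,0,0,0,-1],[0,0.001,-0.006,0,0,0,-1],[0,0.001,-0.012,0,0,0,-1],[0,0.001,-0.02,0,0,0,-1],[0,0,-0.04,0,0,0,-1],[0,0,-0.08,0,0,0,-1],[0,0,-0.12,0,0,0,-1],[0,0,-0.16,0,0,0,-1],[0,0,-0.16,0,0,0,-1]]' 40
python3 -m jog '[[0,-0.05,-0.02,0,0,0,-1],[0,-0.1,-0.03,0,0,0,-1],[0,-0.15,-0.04,0,0,0,-1],[0,-0.2,-0.04,0,0,0,-1],[0,-0.25,-0.04,0,0,0,-1],[0,-0.3,-0.04,0,0,0,-1],[0,-0.3,-0.04,0,0,0,-1],[0,-0.3,-0.04,0,0,0,-1],[0,-0.3,-0.04,0,0,0,-1],[0,-0.3,-0.04,0,0,0,-1]]' 40
python3 - <<'E'
from station import camera
import cv2
for n,(x0,x1,y0,y1) in(("top",(160,300,140,230)),("side",(215,315,120,220))):
    i=camera(n)["image"];cv2.imwrite(f"pics/{n}7full.png",i[:,:,::-1])
    a=i[y0:y1,x0:x1,::-1]
    cv2.imwrite(f"pics/{n}7.png",cv2.resize(a,None,fx=5,fy=5,interpolation=cv2.INTER_CUBIC))
E
```

```text
time_s: 10.3
ee_pos: [0.5706, 0.0854, 0.2023]
eef_rot: [-3.134, 0.012, 3.123]
force: [0.8, 0.5, -0.5]
grip_width: 0.0003
time_s: 11.3
ee_pos: [0.5648, -0.2128, 0.2444]
eef_rot: [-3.134, 0.012, 3.125]
force: [0.3, 0.6, 0.3]
grip_width: 0.0003
```

View pics/top7.png

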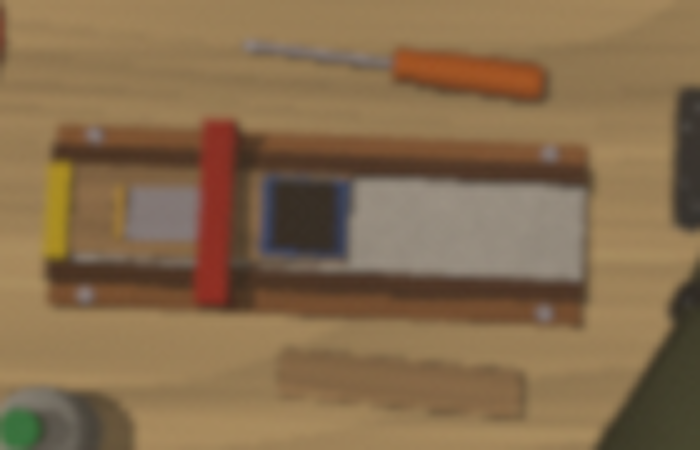

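View pics/side7.png

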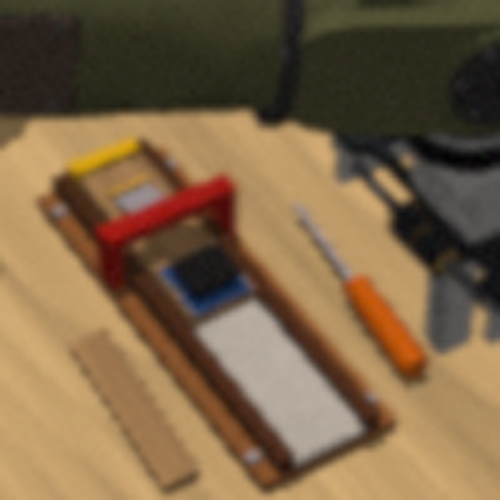

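View pics/top7full.png

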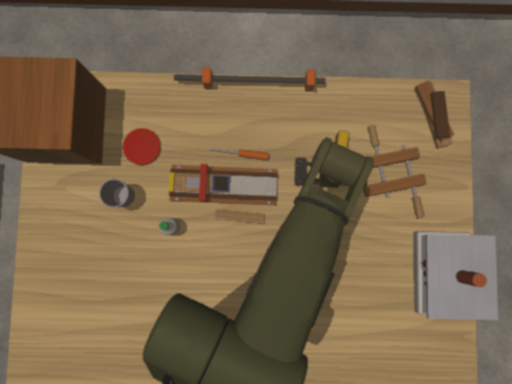

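Run:
```python
from station import camera
from h import *
np.set_printoptions(precision=4,suppress=True)
for n,r2 in(("top",(208,236,172,200)),("side",(245,268,165,188))):
    c=camera(n);im=c["image"].astype(int);r,b=im[...,0],im[...,2];V=im.max(2)
    ce,st,l=blob(((V<70)&(abs(r-b)<25)).astype(np.uint8),r2)
    p=cast(c,ce,.046)[0];print(n,ce,st[4],p)
    if n=="top":
        print("rear",cast(c,[(351/5+159.6,180/5+139.6),(349/5+159.6,275/5+139.6)],.03),"stop top edge",cast(c,[(71/5+159.6,210/5+139.6)],.036), "bed end/rail end",cast(c,[(585/5+159.6,230/5+139.6)],.018))
```

```text
top [220.6364 183.1123] 187 [0.5673 0.0829 0.046 ]
rear [[0.5943 0.0552 0.03  ]
 [0.5324 0.0548 0.03  ]] stop top edge [[0.5701 0.2348 0.036 ]] bed end/rail end [[ 0.5663 -0.0979  0.018 ]]
side [255.809  173.5393] 89 [0.5695 0.0805 0.046 ]
```

```bash
python3 -c "
from station import ctrl;print(ctrl.hand_in())"
```

```text
the job is handed in; nothing more can be done
None
```

The sled is under the spring with its nose against the yellow stop. I handed the job in at about 11.4 s of the 42 s allowed. I pressed the closed fingertips on the black pad at 14–23 N, sinking it about 7.5 to 10 mm. I then slid the sled about 108 mm and lifted straight off. The fingers stayed on the pad the whole way and never came near the spring.

**At the stop:** the feed force rose from 7.5 N to 16 N, and the last 4 mm commanded gave only 2 mm of movement.

**After lift-off:** the top view puts the nose at y ≈ 0.235 m and the stop face at 0.235 m, so there is no gap I can see, to about 2 mm. In both views the brass shoe sits over the sled. The external force on the tool reads near zero, within noise. The slat, screwdriver and glue bottle look unmoved, and I saw no change in the other items, though the arm partly hid the tape measure and clamp.

**Where checks disagreed:**
- The two cameras differ by about 2.5 mm on the pad's position. That is close to the stated calibration error, and both show about the same travel (106 and 108 mm).
- The fingers drifted 2–3 mm sideways within the channel during the push.

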